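# Pull the tapped plug from the tool-post bore

## Robot

A 7-joint arm with a two-finger parallel gripper is mounted at the origin on the work surface. World frame = base frame: x ahead of the robot, y to its left, z up, the work surface at z = 0. Lengths are in m, angles in rad, forces in N, time in s.
With the tool pointing down it reaches from about 0.425 to 0.925 m from the base axis. Payload 6.8 kg.
Tool frame: the origin (TCP) lies at the very end of the fingers, on their centre line; the grasp point (between the pads) lies 19 mm behind it; z points along the fingers, x is the direction in which the jaws open and shut, and the axes are right-handed (so a half turn about z gives the same grasp; the last joint's range is limited). The gripper opens to 85 mm and grips with 20 to 120 N. Pads are 22 mm wide; open, the fingers measure 114 mm over their backs; the gripper's body (76 mm by 85 mm) begins 54 mm behind the grasp point. The pads swing forward as they close: fully open they stand 13 mm farther back than shut.
Start: joints at [1.026, 0.477, 0.022, 1.555, -0.011, 1.109, -0.083], TCP at [0.286, -0.612, 0.231] pointing down, gripper open.
Joint ranges: [-2.96, 2.96], [-0.34, 2.1], [-1.41, 1.46], [0.24, 2.44], [-1.37, 4.51], [0.17, 1.92], [-2.96, 2.96]. Speed limits (rad/s): [2.39, 2.39, 3.14, 3.14, 3.14, 3.14, 3.14].

## Interface

Orientations are given as a unit quaternion [w, x, y, z].
In Python, from station import bot gives the robot as it stands.
- The arm moves only by the shell command python3 -m creep 'ROWS' [FORCE]. ROWS is JSON, a list that holds one entry, the list of rows, each a list of 7 numbers: the shift along the tool's x, y, z in cm, then the turn, a rotation vector about the tool's x, y, z in rad, then the opening, from 0 (shut) to 1 (fully open). In form: [[[dx, dy, dz, wx, wy, wz, claw], ...]]. A call has 1 to 10 rows; each row is the pose to reach, as a shift and turn from the pose commanded when the call began, along the tool's axes at that moment; what a row does not reach only later rows make up. A row lasts 1/8 s, in which the tool goes at most 62.5 mm and 10.7 degrees, less where a joint would pass 70% of its speed; a pose out of reach is approached as far as the arm can. A call with a gripper value outside its range is refused whole. The fingers move at their own pace and stop on an object; FORCE is the grip in N (left out, the last holds). Time passes only in rows, so rows that repeat a pose let the fingers close. It gives the time, the measured TCP pose, the force and the opening at its end, in the units of the state.
- bot.get_obs(): the state, without advancing time (a new reading comes with each control period).
- bot.read_camera(name): name is "side" or "top" or "wrist"; returns (picture, depth): 384x512x3 uint8, blue, green, red; 384x512 float32, m along the optical axis (not along the pixel's ray), 0 where there is no reading.
- bot.calibration(name): a dict with "mtx" (3x3 intrinsics, pixels), "rvec" (rotation vector, rad) and "tvec" (3), from world to camera coordinates, as OpenCV has them. Camera axes: x right, y down, z forward; pixel columns grow to the right and rows downward; lengths in m; the calibration is good to about 2 mm. The wrist camera is an equidistant fisheye: a pixel r from the principal point sees the ray r / f radians off the axis. A picture is of the moment at which its call begins: read the wrist's pose just before it. calibration takes no time and is no camera call; for the wrist camera it gives the pose at the moment of the call.
- bot.hand_in(): hands the job in, once; it reports no verdict.
Trained networks look in the newest picture that a camera, given by its name, has taken for a name from the list of things; names that differ only in an ending like _2 or _b are one class to them, and where a whole thing is asked for, a point or a joint stands for the part that bears it (a point fixed in the world has none). Each returns a list of dicts, best first, with "p" (0 to 1); they miss things now and then, are a little off and sometimes report something else, mostly with a low value. They report only what shows in the picture. A call takes as long as a camera call. They do not tell look-alikes from the thing itself.
- bot.find_in(camera, label): "xy" ([column, row] in pixels, amid what is visible of it).
- bot.silhouettes(camera, label): "mask" (384x512 bool, what is visible of it) and "xy" ([column, row] in pixels, amid what is visible of it).
The state is a dict: "t": time; "q": joint angles; "joint_vel": joint speeds; "joint_torque": joint torques, N m; "eef_pos": TCP position; "tool_rot": TCP orientation; "contact_force": force on the tool from outside, world axes, zero at the start; "torque": the same for the moment, N m; "gripper_width": opening from 0.0 (shut) to 1.0 (fully open).
Only numpy, scipy, OpenCV 4.12 (cv2) and the standard library are available. Lean on these libraries where they do the work, as an engineer would, in place of code of your own. Each camera call takes 0.05 s, during which the arm holds its last target.

## Task

Screw the puller into the tapped square plug that closes the bore of the lathe slide (press lightly, turn clockwise until its cross pin drops into the thread, then turn on to the stop), draw the plug straight up out of the bore with it, and stand the plug upright in the parts tray with the puller left in it. Never force the puller against the plug, set the plug down rather than dropping it, and leave the dead centre, the spanner and the bush where they are.

Things in the scene. Friction and masses are not known exactly. Their poses are not given: they have to be found in the camera images.
- slide: Compound slide of a lathe, fixed to the bench: a grey steel block 120 (x) by 200 (y) by 62 mm high with a green foot 134 by 204 mm, and a nose with a 68 mm handwheel on its +y end, reaching y = 190 mm. Origin at the centre of its underside. The plug sits in an upright square bore in its top
- bore (a point): Centre of the bore's mouth on the slide's top, 62 mm above the bench (slide frame x = 0, y = -40 mm). Square bore 42 by 42 mm, 46 mm deep, blind flat floor. Spring pads low in its wall grip the plug: besides its weight, drawing it takes 6 to 11 N for the first 20 mm or so
- plug: Tapped steel plug, square, 40 by 40 mm, 45 mm high, which cannot turn in its bore, 0.3 to 0.45 kg. Origin at the centre of its underside, z up. Its top, with the threaded socket, lies 1 mm below the slide's top. Contact force between puller and plug must stay under 35 N
- plug_top (a point): Centre of the plug's top, 45 mm above its origin. Round socket 29 mm wide, 23 mm deep; in it a coarse two-start right-hand thread: two dark ledges (19 mm between them) sloping down clockwise, tops 1 to 7 mm below this point, undersides 6 to 12 mm, with two opposite entry gaps roughly along the plug's x axis, but up to 0.7 rad to either side: this pose does not tell, it differs each time
- puller: Steel puller rod, 96 mm high, 0.25 kg. Origin at the tip of its nose (lower end), z up the rod. Nose 16 mm round, coned over its first 4 mm, 20 mm long; collar 36 mm wide from z = 20 to 27 mm; 16 mm shank above. Stands upright in the stand at first. Screwed home it seats with the collar on the plug's top, its origin 25 mm above the plug's (up to 2 mm more when pulled)
- pin (a point): Centre of the puller's cross pin, 8 mm above its origin; pin 5 mm thick, 26 mm long, along the puller's x axis. Nose and pin have 1.5 mm to spare each side in the socket. The pin drops through within 0.05 to 0.1 rad of the middle of a gap; then turned clockwise from above, some 0.85 rad past the gap's middle, it runs under the ledges to a stop
- tab (a point): Middle of the puller's flat dark grip tab, 78 mm above its origin. The tab spans z = 60 to 96 mm, is 42 mm wide along the puller's x axis and 16 mm thick along its y axis
- stand: Dark wooden block 85 by 85 by 35 mm, fixed, with a 30 mm hole 30 mm deep in which the puller stands, its collar resting on the block's top. Origin at the centre of its underside
- tray: Grey open parts tray 130 by 130 by 22 mm, fixed, walls 4 mm, floor 4 mm thick. Origin at the centre of its underside; empty at the start
- dead_centre: Bystander: steel lathe centre, 29 mm wide, 82 mm high, standing point up. Origin at the centre of its underside
- spanner: Bystander: spanner lying on the bench along its own x axis. Origin on its underside
- bush: Bystander: short brass tube, 40 mm diameter, 28 mm high, standing on end. Origin at the centre of its underside
Mind the look-alikes: they are no part of the job. Several things have the shape of the tray; the one meant has the colours described above.

How it is judged:
On the way, in this order (a step that is already met when the one before it is completed fails the run):
1. the puller's pin is down in the plug's thread, with the plug still home in the bore (z of puller in the frame of plug below 0.0295 m and horizontal distance between puller and plug below 0.004 m and z of plug in the frame of slide below 0.02 m), for 0.1 s.
2. the plug hangs on the puller, drawn straight up clear of the bore (z of plug in the frame of slide above 0.064 m and z of puller in the frame of plug below 0.0295 m and horizontal distance between plug and bore below 0.015 m), for 0.1 s.
At the end, for the whole second after the job is handed in: The plug stands upright (within 0.08 rad) and still on the tray's floor, inside its walls, with the puller still upright in its thread (within 0.15 rad, its origin less than 29.5 mm above the plug's and within 8 mm of its axis), and let go (x of plug in the frame of tray between -0.043 and 0.043 m and y of plug in the frame of tray between -0.043 and 0.043 m and height (world z) of plug below 0.008 m and angle between plug's own z axis and vertical below 0.08 rad and z of puller in the frame of plug below 0.0295 m and angle between puller's own z axis and vertical below 0.15 rad and linear speed of each of plug, puller below 0.02 m/s and horizontal distance between puller and plug below 0.008 m); the robot touches nothing.
It fails at once if over the slide, the puller is forced against the plug with more than 35 N (contact force between puller and plug above 35 N and horizontal distance between plug and bore below 0.03 m).
It fails at once if the plug is dropped or rammed into the tray (over 60 N) (contact force between plug and tray above 60 N).
It fails at once if a bystander is moved by more than 20 mm (distance of any of dead_centre, spanner, bush from where it was at the start of the episode above 0.02 m).
It also fails if it takes over 72 s, if anything falls off the work surface, if the arm or the gripper's body presses on something with over 40 N, if the wrist force passes 120 N, or if a joint passes its speed limit or range.

## Working session

There is one attempt and no reset: what is moved stays moved. The work goes in short steps, Python scripts to look and compute and a shell command to move; the robot and the scene stay as the last step left them, time stands still between calls to the robot, and variables do not carry over. Pictures are saved under pics/ and viewed, and the job is handed in when it is done.

```bash
ls; mkdir -p pics
cat > h.py <<'E'
from station import bot
import numpy as np, cv2
def cal(n):
    c=bot.calibration(n); R=cv2.Rodrigues(np.array(c['rvec'],float))[0]; return np.array(c['mtx']),R,np.array(c['tvec'],float).ravel()
def px2w(n,uv,z=None,depth=None,c=None):
    K,R,t=c or cal(n); u,v=uv
    x=(u-K[0,2])/K[0,0]; y=(v-K[1,2])/K[1,1]
    if n=='wrist':
        th=np.hypot(x,y); s=np.tan(th)/th if th>1e-9 else 1; x*=s;y*=s
    o=-R.T@t; d=R.T@np.array([x,y,1.])
    if z is not None: return o+d*(z-o[2])/d[2]
    return o+d*depth
def w2px(n,p,c=None):
    K,R,t=c or cal(n); q=R@np.array(p)+t
    x,y=q[0]/q[2],q[1]/q[2]
    if n=='wrist':
        r=np.hypot(x,y); s=np.arctan(r)/r if r>1e-9 else 1; x*=s;y*=s
    return np.array([K[0,0]*x+K[0,2],K[1,1]*y+K[1,2]])
E
python3 - <<'E'
from h import *
for n in ['top','side','wrist']:
    im,d=bot.read_camera(n); cv2.imwrite(f'pics/a_{n}.png',im); np.save(f'a_{n}.npy',d)
    K,R,t=cal(n); print(n,K.round(1).tolist(),(-R.T@t).round(3),R.round(2).tolist())
print(bot.get_obs())
E
```

```text
pics
top [[495.1, 0.0, 255.8], [0.0, 495.1, 199.5], [0.0, 0.0, 1.0]] [ 0.252 -0.127  1.367] [[0.04, -1.0, 0.0], [-0.98, -0.04, -0.2], [0.2, 0.01, -0.98]]
side [[490.1, 0.0, 253.7], [0.0, 490.1, 199.5], [0.0, 0.0, 1.0]] [0.438 0.716 0.79 ] [[-1.0, -0.07, 0.01], [-0.05, 0.64, -0.77], [0.05, -0.77, -0.64]]
wrist [[297.3, 0.0, 254.3], [0.0, 297.3, 193.6], [0.0, 0.0, 1.0]] [ 0.361 -0.575  0.373] [[0.42, -0.91, -0.0], [-0.86, -0.4, 0.33], [-0.3, -0.14, -0.95]]
{'t': 0.15, 'q': array([ 1.02588881,  0.47762573,  0.02235643,  1.55620556, -0.01155177,
        1.10926239, -0.08309563]), 'joint_vel': array([-0.00179319, -0.00419382,  0.00043562, -0.00453628,  0.00070287,
       -0.00089188, -0.0011994 ]), 'joint_torque': array([ 2.81061868e-03, -5.96923614e+01,  1.61016125e+00, -2.81491327e+01,
        1.26658712e-02,  6.49430294e-03,  1.26930850e-06]), 'eef_pos': array([ 0.28537598, -0.61122159,  0.23054675]), 'tool_rot': array([-3.45882824e-04,  8.43516358e-01, -5.37103046e-01, -5.93558551e-04]), 'contact_force': array([ 0.51538314,  0.2975026 , -0.54876075]), 'torque': array([-0.03339096,  0.00578938,  0.02661525]), 'gripper_width': 0.9987919696732235}
```

View pics/a_top.png

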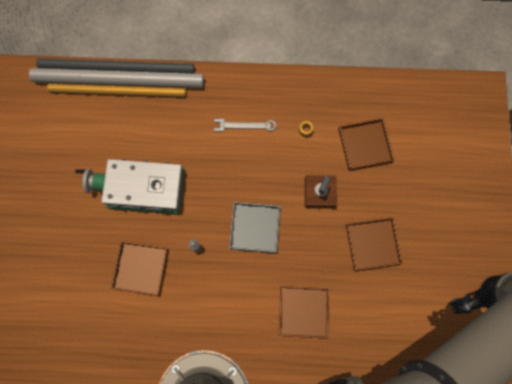

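View pics/a_side.png

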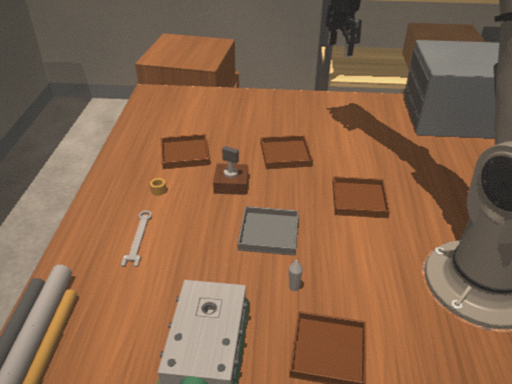

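View pics/a_wrist.png

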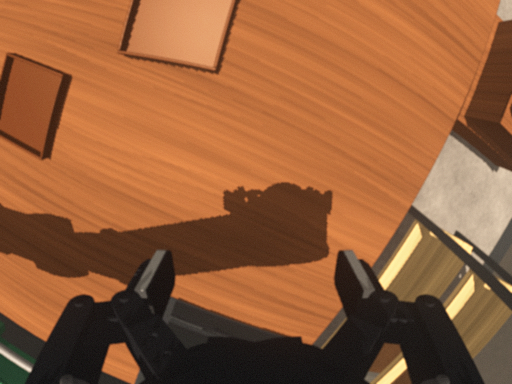

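Run:
```python
from h import *
for n in ['top','side']:
  for l in ['slide','bore','plug_top','puller','tab','stand','tray','dead_centre','spanner','bush']:
    try: print(n,l,[(round(float(r['p']),2),np.round(r['xy']).tolist()) for r in bot.find_in(n,l)][:4])
    except Exception as e: print(n,l,e)
```

```text
top slide [(0.81, [137.0, 186.0])]
top bore [(0.94, [134.0, 186.0]), (0.71, [324.0, 189.0]), (0.57, [247.0, 126.0])]
top plug_top [(0.76, [155.0, 184.0]), (0.18, [253.0, 228.0])]
top puller [(0.73, [324.0, 188.0]), (0.71, [317.0, 193.0])]
top tab [(0.5, [325.0, 192.0])]
top stand [(0.77, [315.0, 192.0])]
top tray [(0.93, [304.0, 315.0]), (0.82, [252.0, 225.0]), (0.81, [367.0, 144.0]), (0.7, [143.0, 268.0])]
top dead_centre [(0.49, [192.0, 244.0])]
top spanner [(0.89, [245.0, 124.0])]
top bush [(0.7, [326.0, 189.0])]
side slide [(0.58, [203.0, 337.0]), (0.51, [266.0, 227.0])]
side bore [(0.94, [207.0, 337.0])]
side plug_top [(0.59, [208.0, 310.0]), (0.37, [229.0, 160.0])]
side puller [(0.58, [231.0, 158.0])]
side tab [(0.7, [230.0, 160.0]), (0.6, [204.0, 336.0])]
side stand [(0.93, [230.0, 177.0]), (0.3, [230.0, 159.0])]
side tray [(0.96, [181.0, 151.0]), (0.91, [269.0, 231.0]), (0.78, [364.0, 196.0]), (0.76, [328.0, 349.0])]
side dead_centre [(0.52, [295.0, 273.0])]
side spanner [(0.73, [135.0, 241.0])]
side bush [(0.8, [157.0, 184.0])]
```

Run:
```python
from h import *
P=lambda n,uv,z:px2w(n,uv,z=z).round(4)
print('tabtop',P('top',(325,188),.08),P('side',(231,158),.093))
print('collar shank',P('top',(319,192),.035))
print('stand',P('top',(321,192),.035),P('side',(231,178),.035))
print('bore',P('top',(156.5,185),.061),P('side',(208,308),.061))
print('tray',P('top',(255.5,227.5),.022),P('side',(269,231),.01))
print('dc',P('top',(195,247),.04),'bush',P('top',(306,128),.028),'sp',P('top',(245,125),0.005))
a=cv2.imread('pics/a_top.png');b=cv2.imread('pics/a_side.png')
A=cv2.resize(a[165:220,290:350],None,fx=6.5,fy=6.5,interpolation=cv2.INTER_CUBIC)
B=cv2.resize(b[140:200,205:260],None,fx=6.5,fy=6,interpolation=cv2.INTER_CUBIC)
C=cv2.resize(a[155:215,130:190],None,fx=6,fy=6,interpolation=cv2.INTER_CUBIC)
h=360
cv2.imwrite('pics/b1.png',np.hstack([cv2.resize(A,(390,h)),cv2.resize(B,(390,h))]))
D=cv2.resize(b[280:340,170:250],None,fx=6,fy=6,interpolation=cv2.INTER_CUBIC)
cv2.imwrite('pics/b2.png',np.hstack([C[:,:300],D]))
```

```text
tabtop [ 0.5573 -0.3032  0.08  ] [ 0.557  -0.2822  0.093 ]
collar shank [ 0.5561 -0.2929  0.035 ]
stand [ 0.5563 -0.2984  0.035 ] [ 0.5578 -0.2766  0.035 ]
bore [0.5529 0.1508 0.061 ] [0.5552 0.1552 0.061 ]
tray [ 0.4526 -0.1215  0.022 ] [ 0.4531 -0.1135  0.01  ]
dc [0.391  0.0387 0.04  ] bush [ 0.7432 -0.2546  0.028 ] sp [ 0.754  -0.0798  0.005 ]
```

View pics/b1.png

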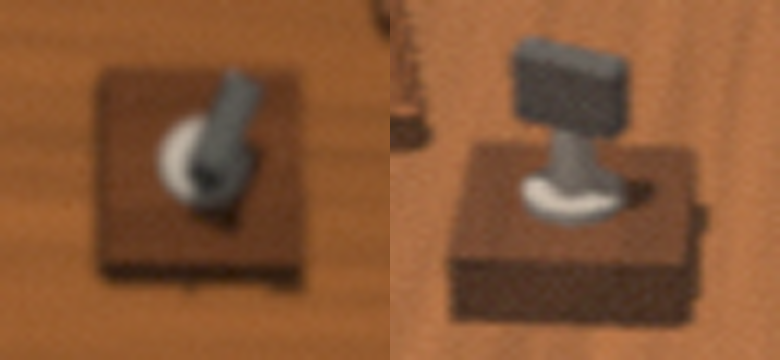

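View pics/b2.png

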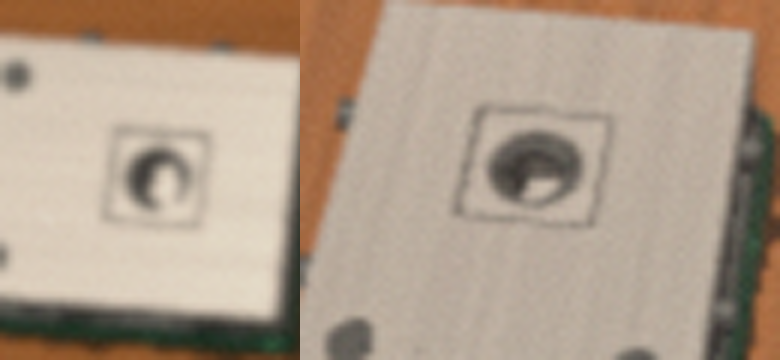

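```bash
cat >> h.py <<'E'
from scipy.spatial.transform import Rotation as Ro
def Rt(o=None):
    o=o or bot.get_obs(); w,x,y,z=o['tool_rot']; return Ro.from_quat([x,y,z,w])
def yaw(o=None):
    m=Rt(o).as_matrix(); return np.arctan2(m[1,0],m[0,0])
def Rdown(y): return Ro.from_matrix(np.array([[np.cos(y),np.sin(y),0],[np.sin(y),-np.cos(y),0],[0,0,-1]]))
def go(p,y):
    o=bot.get_obs(); R=Rt(o); d=R.inv().apply(np.array(p)-o['eef_pos'])*100; r=(R.inv()*Rdown(y)).as_rotvec()
    print('cm',d.round(2),'rot',r.round(3),'from',o['eef_pos'].round(4),'yaw',round(yaw(o),3),'t',o['t'],'F',o['contact_force'].round(1),'w',round(o['gripper_width'],3),'q7',o['q'].round(2)[-1])
E
python3 -c "
from h import *
go([.586,-.305,.19],1.27)"
```

```text
cm [-15.08 -40.2    4.13] rot [-0.    -0.    -2.404] from [ 0.2855 -0.6116  0.2313] yaw -1.134 t 1.15 F [-0.3 -0.5 -0.5] w 1.004 q7 -0.08
```

```bash
python3 -m creep '[[[-15,-40,2,0,0,-2.4,1],[-15,-40,2,0,0,-2.4,1],[-15,-40,2,0,0,-2.4,1],[-15,-40,2,0,0,-2.4,1],[-15,-40,2,0,0,-2.4,1],[-15,-40,2,0,0,-2.4,1],[-15,-40,3,0,0,-2.4,1],[-15,-40,4,0,0,-2.4,1],[-15,-40,4,0,0,-2.4,1],[-15,-40,4,0,0,-2.4,1]]]'
python3 -c "
from h import *
go([.586,-.305,.19],1.27)"
```

```text
t: 2.4
eef_pos: [0.5845, -0.3065, 0.191]
tool_rot: [-0.0, 0.931, 0.365, -0.0]
contact_force: [-0.7, 0.0, 0.5]
gripper_width: 1.003
cm [ 0.21 -0.01  0.1 ] rot [-0.     0.    -0.523] from [ 0.5845 -0.3065  0.191 ] yaw 0.747 t 2.4 F [-0.7  0.   0.5] w 1.003 q7 0.92
```

```bash
python3 -m creep '[[[0.2,0,0,0,0,-0.52,1],[0.2,0,0,0,0,-0.52,1],[0.2,0,0,0,0,-0.52,1],[0.2,0,0,0,0,-0.52,1]]]'
python3 - <<'E'
from h import *
c=cal('wrist');o=bot.get_obs()
im,d=bot.read_camera('wrist'); cv2.imwrite('pics/c.png',im);np.save('c_d.npy',d)
import pickle;pickle.dump((c,o),open('c.pkl','wb'))
print(-c[1].T@c[2], o['eef_pos'])
for l in ['tab','puller','stand']:print(l,[(round(float(r['p']),2),np.round(r['xy']).tolist()) for r in bot.find_in('wrist',l)][:4])
for z in (.075,.111): print(w2px('wrist',[.556,-.295,z],c))
s=bot.silhouettes('wrist','tab')
if s: np.save('c_m.npy',s[0]['mask']);print(s[0]['p'],s[0]['mask'].sum())
E
```

```text
t: 2.9
eef_pos: [0.5859, -0.3054, 0.1912]
tool_rot: [-0.0, 0.808, 0.589, 0.0]
contact_force: [-0.7, 1.1, -0.2]
gripper_width: 1.0
[ 0.50575898 -0.27925448  0.333754  ] [ 0.58590929 -0.30543296  0.19121588]
tab [(0.62, [252.0, 159.0])]
puller [(0.76, [254.0, 162.0])]
stand [(0.86, [250.0, 138.0])]
[254.55325624 154.64872149]
[254.61922187 163.97399578]
0.85 1535
```

View pics/c.png

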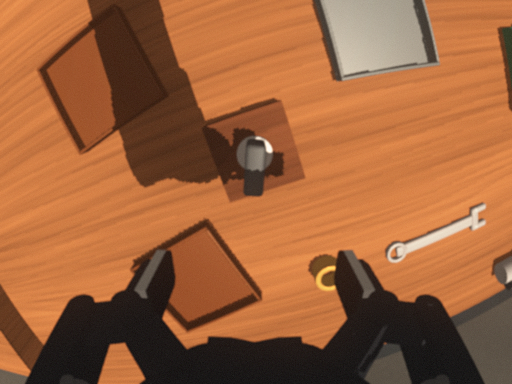

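Run:
```python
from h import *
import pickle
c,o=pickle.load(open('c.pkl','rb')); d=np.load('c_d.npy');K,R,t=c
pts=[]
for v in range(120,215):
  for u in range(215,295):
    if d[v,u]>0:pts.append(px2w('wrist',(u,v),depth=d[v,u],c=c))
p=np.array(pts)
print(np.histogram(p[:,2],bins=np.arange(0,.13,.005)))
q=p[(p[:,2]>.106)&(p[:,2]<.118)]
print(len(q),q.mean(0),q.min(0),q.max(0))
r=cv2.minAreaRect((q[:,:2]*1000).astype(np.float32));print(r)
s=p[(p[:,2]>.07)]; u,S,vt=np.linalg.svd(q[:,:2]-q[:,:2].mean(0));print(np.arctan2(vt[0,1],vt[0,0]),yaw(o)-np.pi/2)
im=cv2.imread('pics/c.png');cv2.imwrite('pics/c2.png',cv2.resize(im[90:215,190:320],None,fx=4.5,fy=4.5,interpolation=cv2.INTER_CUBIC))
```

```text
(array([ 915,    1,    1,    2,    1,    2, 2153, 1905,  357,    0,    0,
          0,    0,    0,    0,    4,   20,   17,   16,   19,   21,  243,
        794,    0,    0]), array([0.   , 0.005, 0.01 , 0.015, 0.02 , 0.025, 0.03 , 0.035, 0.04 ,
       0.045, 0.05 , 0.055, 0.06 , 0.065, 0.07 , 0.075, 0.08 , 0.085,
       0.09 , 0.095, 0.1  , 0.105, 0.11 , 0.115, 0.12 , 0.125]))
1033 [ 0.56056854 -0.29662634  0.1104842 ] [ 0.54062901 -0.31085956  0.10600884] [ 0.58297374 -0.28299866  0.1127124 ]
((561.7092895507812, -297.07562255859375), (16.047908782958984, 41.642242431640625), 68.33540344238281)
-0.37972950066170785 -0.31164813095896404
```

View pics/c2.png

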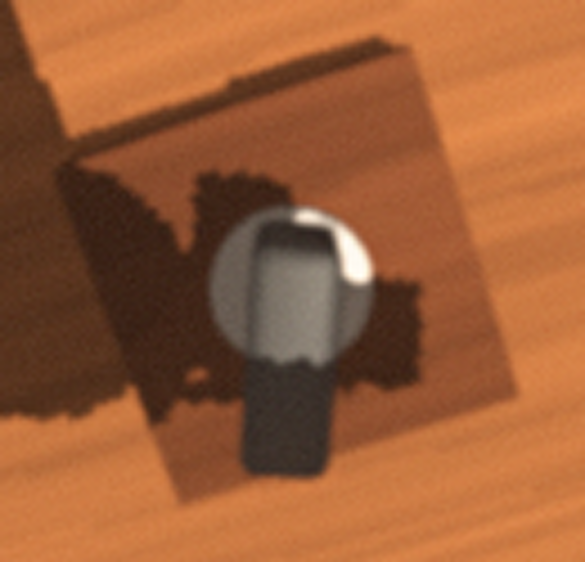

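```bash
python3 -c "
from h import *
go([.5615,-.297,.074],1.192)"
```

```text
cm [ 0.03 -2.59 11.74] rot [0.    0.    0.067] from [ 0.5861 -0.3052  0.1914] yaw 1.259 t 3.15 F [-0.  -1.   0.7] w 1.0 q7 1.38
```

```bash
python3 -m creep '[[[0,-2.6,0,0,0,0.067,1],[0,-2.6,2,0,0,0.067,1],[0,-2.6,6,0,0,0.067,1],[0,-2.6,9,0,0,0.067,1],[0,-2.6,11.7,0,0,0.067,1],[0,-2.6,11.7,0,0,0.067,1]]]'
python3 -c "
from h import *
go([.5615,-.297,.074],1.192)
im,d=bot.read_camera('wrist'); cv2.imwrite('pics/d.png',im)"
```

```text
t: 3.9
eef_pos: [0.5597, -0.2965, 0.0714]
tool_rot: [-0.002, 0.827, 0.562, -0.001]
contact_force: [0.8, 0.4, 0.5]
gripper_width: 1.001
cm [ 0.02  0.18 -0.26] rot [-0.005 -0.     0.002] from [ 0.5597 -0.2965  0.0714] yaw 1.194 t 3.9 F [0.8 0.4 0.5] w 1.001 q7 1.25
```

View pics/d.png

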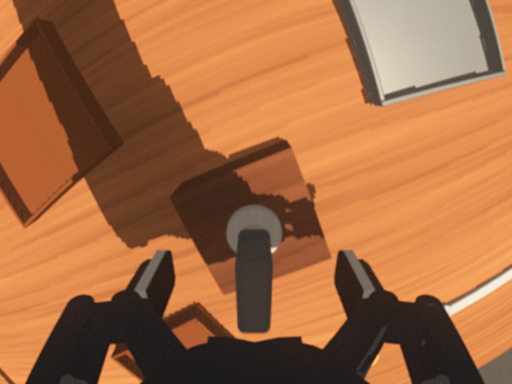

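```bash
python3 -m creep '[[[0,0.1,-0.2,0,0,0,0.5],[0,0.1,-0.2,0,0,0,0],[0,0.1,-0.2,0,0,0,0],[0,0.1,-0.2,0,0,0,0],[0,0.1,-0.2,0,0,0,0],[0,0.1,-0.2,0,0,0,0],[0,0.1,-0.2,0,0,0,0]]]' 90
python3 -c "
from h import *
go([.5615,-.297,.074],1.192)
im,d=bot.read_camera('wrist'); cv2.imwrite('pics/e.png',im)"
```

```text
t: 4.82
eef_pos: [0.5625, -0.2979, 0.0769]
tool_rot: [0.0, 0.827, 0.562, 0.0]
contact_force: [-1.2, 0.0, 5.6]
gripper_width: 0.174
cm [ 0.05 -0.13  0.29] rot [0.001 0.    0.002] from [ 0.5625 -0.2979  0.0769] yaw 1.194 t 4.825 F [-1.2  0.   5.6] w 0.174 q7 1.25
```

View pics/e.png

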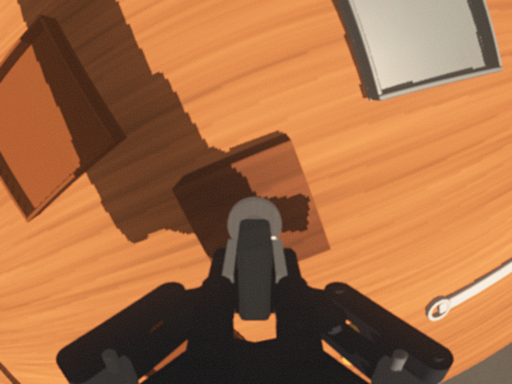

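```bash
python3 -m creep '[[[0,0,-1,0,0,0,0],[0,0,-3,0,0,0,0],[0,0,-7,0,0,0,0],[0,0,-11,0,0,0,0],[0,0,-12,0,0,0,0]]]'
python3 -c "
from h import *
go([.614,.152,.19],1.57)"
```

```text
t: 5.5
eef_pos: [0.564, -0.2978, 0.2002]
tool_rot: [0.002, 0.827, 0.562, 0.002]
contact_force: [-0.1, 0.6, -3.1]
gripper_width: 0.174
cm [ 43.67 -11.9    0.95] rot [ 0.006  0.001 -0.376] from [ 0.564  -0.2978  0.2002] yaw 1.194 t 5.5 F [-0.1  0.6 -3.1] w 0.174 q7 1.33
```

```bash
python3 -m creep '[[[43.6,-11.9,0.5,0,0,-0.376,0],[43.6,-11.9,0.5,0,0,-0.376,0],[43.6,-11.9,0.5,0,0,-0.376,0],[43.6,-11.9,0.5,0,0,-0.376,0],[43.6,-11.9,0.5,0,0,-0.376,0],[43.6,-11.9,0.5,0,0,-0.376,0],[43.6,-11.9,0.5,0,0,-0.376,0],[43.6,-11.9,0.5,0,0,-0.376,0],[43.6,-11.9,0.5,0,0,-0.376,0],[43.6,-11.9,0.5,0,0,-0.376,0]]]'
python3 - <<'E'
from h import *
go([.614,.152,.19],1.57)
c=cal('wrist');o=bot.get_obs()
im,d=bot.read_camera('wrist'); cv2.imwrite('pics/f.png',im);np.save('f_d.npy',d)
import pickle;pickle.dump((c,o),open('f.pkl','wb'))
u=w2px('wrist',[.554,.152,.061],c);print(u)
x,y=u.astype(int)
cv2.imwrite('pics/f2.png',cv2.resize(im[max(y-50,0):y+50,x-60:x+60],None,fx=6,fy=6,interpolation=cv2.INTER_CUBIC))
E
```

```text
t: 6.75
eef_pos: [0.6121, 0.1488, 0.1906]
tool_rot: [0.0, 0.708, 0.706, -0.001]
contact_force: [-0.6, -0.6, -2.3]
gripper_width: 0.169
cm [0.33 0.19 0.06] rot [-0.001  0.002 -0.003] from [0.6121 0.1488 0.1906] yaw 1.567 t 6.75 F [-0.6 -0.6 -2.3] w 0.169 q7 0.9
[257.32647672 123.48615592]
```

View pics/f.png

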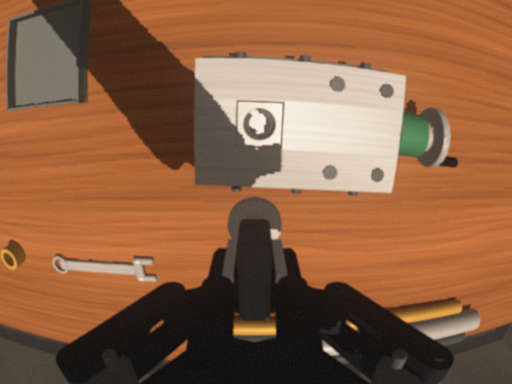

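View pics/f2.png

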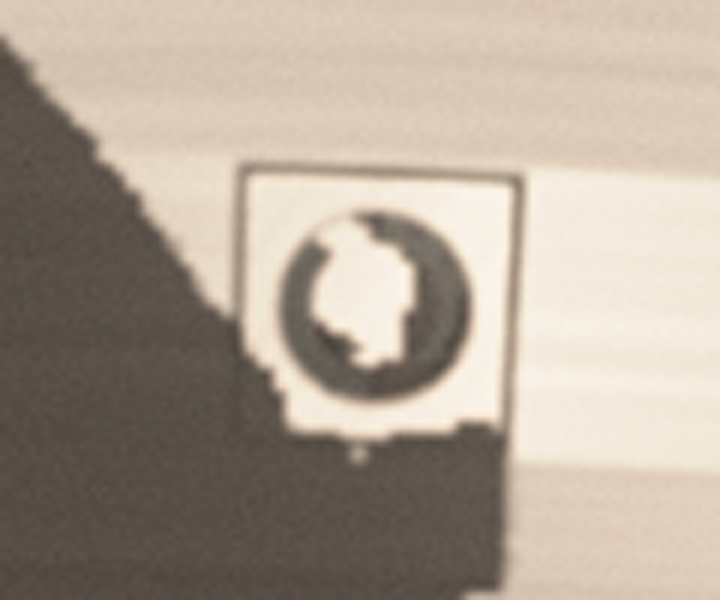

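```bash
cat >> h.py <<'E'
def sock(im,d,c,ctr,name,hw=.024,n=480):
    # orthorectified map of depth at 0.3mm via world points
    K,R,t=c
    u0=w2px('wrist',[ctr[0],ctr[1],.061],c).astype(int)
    P=[];C=[]
    for v in range(u0[1]-45,u0[1]+45):
        for u in range(u0[0]-45,u0[0]+45):
            if 0<=v<384 and d[v,u]>0: P.append(px2w('wrist',(u,v),depth=d[v,u],c=c));C.append(im[v,u])
    return np.array(P),np.array(C)
E
python3 - <<'E'
from h import *
import pickle
c,o=pickle.load(open('f.pkl','rb'));d=np.load('f_d.npy');im=cv2.imread('pics/f.png')
P,C=sock(im,d,c,[.554,.152],'')
print(np.histogram(P[:,2],bins=np.arange(.03,.07,.002)))
# depth picture
x,y=257,123
dd=d[y-50:y+50,x-60:x+60]; 
K,R,t=c
Z=np.array([[px2w('wrist',(u,v),depth=d[v,u],c=c)[2] for u in range(x-25,x+25)] for v in range(y-25,y+25)])
zz=np.clip((Z-.034)/(.064-.034),0,1)*255
cv2.imwrite('pics/f3.png',np.hstack([cv2.resize(cv2.applyColorMap(zz.astype(np.uint8),cv2.COLORMAP_JET),(390,390),interpolation=cv2.INTER_NEAREST),cv2.resize(im[y-25:y+25,x-25:x+25],(390,390),interpolation=cv2.INTER_CUBIC)]))
E
```

```text
(array([   4,    2,    9,  204,  168,    6,    9,   12,   13,   16,   19,
         29,  120,  176,  255, 4205, 2798,    3,    0,    0]), array([0.03 , 0.032, 0.034, 0.036, 0.038, 0.04 , 0.042, 0.044, 0.046,
       0.048, 0.05 , 0.052, 0.054, 0.056, 0.058, 0.06 , 0.062, 0.064,
       0.066, 0.068, 0.07 ]))
```

View pics/f3.png

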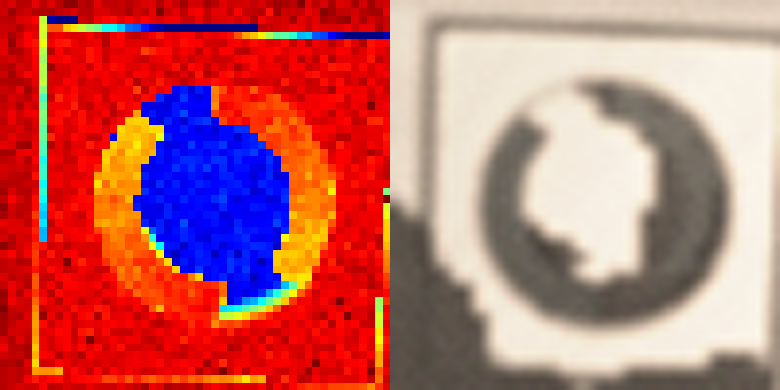

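```bash
cat > an.py <<'E'
from h import *
import pickle,sys
def ana(d,c,ctr0):
    u0=w2px('wrist',[*ctr0,.061],c).round().astype(int)
    P=np.array([px2w('wrist',(u,v),depth=d[v,u],c=c) for v in range(max(0,u0[1]-45),u0[1]+45) for u in range(u0[0]-45,u0[0]+45) if d[v,u]>0])
    zt=np.median(P[P[:,2]>.058][:,2]); print('top z',zt)
    ctr=np.array(ctr0)
    # hole rim: project rays to z=top; use pixels well below top
    K,R,t=c;o=-R.T@t
    Q=o+(P-o)*((zt-o[2])/(P[:,2]-o[2]))[:,None]
    # rim points: for each angle the largest radius with z < zt-.0025 near centre
    for it in range(4):
        r=np.hypot(*(Q[:,:2]-ctr).T); a=np.arctan2(Q[:,1]-ctr[1],Q[:,0]-ctr[0])
        m=(P[:,2]<zt-.004)&(r<.0165)
        E=[]
        for k in range(-18,18):
            s=m&(abs((a-k*np.pi/18+np.pi)%(2*np.pi)-np.pi)<np.pi/36)
            if s.any(): j=np.where(s)[0][np.argmax(r[s])]; 
            else: continue
            if r[j]>.0115:E.append(Q[j,:2])
        E=np.array(E); A=np.c_[2*E,np.ones(len(E))]; s=np.linalg.lstsq(A,(E**2).sum(1),rcond=None)[0]
        ctr=s[:2]; rad=np.sqrt(s[2]+ctr@ctr)
    print('centre',ctr.round(4),'rad',rad.round(4),len(E))
    r=np.hypot(*(P[:,:2]-ctr).T); a=np.arctan2(P[:,1]-ctr[1],P[:,0]-ctr[0])
    for k in range(-18,18):
        s=(abs((a-k*np.pi/18+np.pi)%(2*np.pi)-np.pi)<np.pi/36)&(r>.0105)&(r<.0135)
        print(round(k*np.pi/18,2),s.sum(),(zt-np.median(P[s][:,2])).round(4) if s.any() else None, end=' | ')
    print()
    # slide edge groove (bore square) gap points
    g=(P[:,2]<zt-.003)&(r>.017)&(r<.034)
    G=P[g]; print('groove',len(G))
    # symmetric
    return ctr,zt,P
if __name__=='__main__':
    n=sys.argv[1]
    c,o=pickle.load(open(n+'.pkl','rb'));d=np.load(n+'_d.npy')
    ana(d,c,eval(sys.argv[2]))
E
python3 an.py f '[.554,.152]'
```

```text
top z 0.06176720432683802
centre [0.5542 0.1535] rad 0.0139 32
-3.14 9 0.005 | -2.97 6 0.0241 | -2.79 6 0.0236 | -2.62 7 0.0247 | -2.44 12 0.0156 | -2.27 7 0.007 | -2.09 8 0.0069 | -1.92 8 0.0062 | -1.75 8 0.0059 | -1.57 6 0.0048 | -1.4 6 0.0059 | -1.22 8 0.005 | -1.05 8 0.0042 | -0.87 7 0.0038 | -0.7 7 0.0034 | -0.52 9 0.0034 | -0.35 8 0.0028 | -0.17 8 0.0027 | 0.0 11 0.0021 | 0.17 7 0.024 | 0.35 6 0.0237 | 0.52 6 0.0241 | 0.7 5 0.0233 | 0.87 11 0.007 | 1.05 8 0.0071 | 1.22 7 0.0067 | 1.4 7 0.0059 | 1.57 6 0.0054 | 1.75 9 0.0047 | 1.92 6 0.0048 | 2.09 8 0.0043 | 2.27 7 0.0038 | 2.44 8 0.0043 | 2.62 8 0.0028 | 2.79 6 0.003 | 2.97 7 0.0022 | 
groove 162
```

```bash
cat > fit.py <<'E'
from an import *
def fit(n,c0):
    c,o=pickle.load(open(n+'.pkl','rb'));d=np.load(n+'_d.npy')
    ctr,zt,P=ana(d,c,c0)
    r=np.hypot(*(P[:,:2]-ctr).T); a=np.arctan2(P[:,1]-ctr[1],P[:,0]-ctr[0])
    s=(r>.0102)&(r<.0135)&(((zt-P[:,2])<.009)|((zt-P[:,2])>.02)); deep=(zt-P[s][:,2])>.015; a=a[s]
    for lab,f in (('both',lambda m:abs((a-m+np.pi/2)%np.pi-np.pi/2)),('g1',lambda m:abs((a-m+np.pi)%(2*np.pi)-np.pi)),('g2',lambda m:abs((a-m-np.pi+np.pi)%(2*np.pi)-np.pi))):
        res=[((( f(m)<h)!=deep)[f(m)<1.4].sum(),round(m,3),round(h,3)) for m in np.arange(-.9,.9,.01) for h in np.arange(.2,.5,.01)]
        b=min(res)[0]; print(lab,b,np.mean([x[1:] for x in res if x[0]<=b+1],axis=0))
    # slide yaw: groove lines
    R=np.hypot(*(P[:,:2]-ctr).T)
fit(sys.argv[1],eval(sys.argv[2]))
E
python3 fit.py f '[.554,.152]' | tail -3
python3 - <<'E'
from h import *
import pickle
# in-hand collar: find puller collar centre in f.png
im=cv2.imread('pics/f.png');cv2.imwrite('pics/f4.png',cv2.resize(im[180:330,190:330],None,fx=4,fy=4,interpolation=cv2.INTER_CUBIC))
c,o=pickle.load(open('f.pkl','rb'));d=np.load('f_d.npy')
P=np.array([px2w('wrist',(u,v),depth=d[v,u],c=c) for v in range(190,240) for u in range(210,300) if d[v,u]>0])
print(np.histogram(P[:,2],bins=np.arange(.13,.2,.004)))
T=Rt(o).inv().apply(P-o['eef_pos'])
q=T[(T[:,2]<.05)&(T[:,2]>.0)]; print(len(q),q.min(0),q.max(0)); 
print(np.histogram(T[:,2],bins=np.arange(-.04,.07,.004)))
E
```

```text
both 17 [0.36428571 0.34428571]
g1 14 [0.37678571 0.33035714]
g2 3 [0.3696 0.346 ]
(array([   0,    0,    0,    0,   33,  105, 1163,   26,    1,    0,    0,
          0,    0,    0,    0,   74,  103]), array([0.13 , 0.134, 0.138, 0.142, 0.146, 0.15 , 0.154, 0.158, 0.162,
       0.166, 0.17 , 0.174, 0.178, 0.182, 0.186, 0.19 , 0.194, 0.198]))
1328 [-0.01738403 -0.01912474  0.02800831] [0.01836061 0.00901758 0.04307383]
(array([   0,    0,    0,    3,  116,  135,  113,  109,  101,   93,    0,
          0,    0,    0,    0,    0,    0,   23, 1118,  137,   50,    0,
          0,    0,    0,    0,    0]), array([-4.00000000e-02, -3.60000000e-02, -3.20000000e-02, -2.80000000e-02,
       -2.40000000e-02, -2.00000000e-02, -1.60000000e-02, -1.20000000e-02,
       -8.00000000e-03, -4.00000000e-03, -3.46944695e-17,  4.00000000e-03,
        8.00000000e-03,  1.20000000e-02,  1.60000000e-02,  2.00000000e-02,
        2.40000000e-02,  2.80000000e-02,  3.20000000e-02,  3.60000000e-02,
        4.00000000e-02,  4.40000000e-02,  4.80000000e-02,  5.20000000e-02,
        5.60000000e-02,  6.00000000e-02,  6.40000000e-02,  6.80000000e-02]))
```

View pics/f4.png

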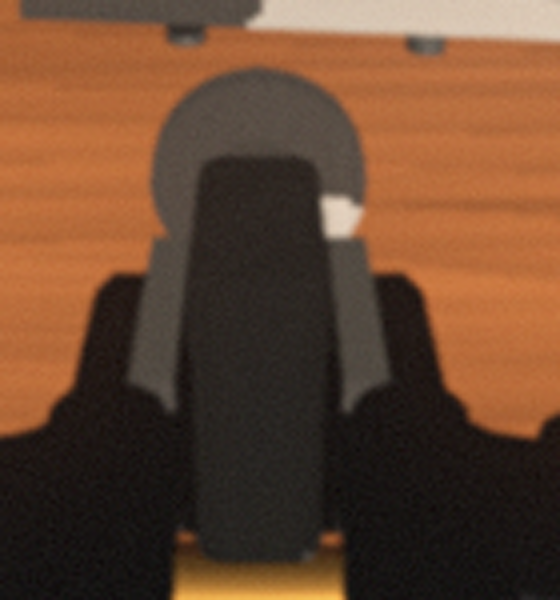

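```bash
cat > fit2.py <<'E'
from an import *
def fit(n,c0):
    c,o=pickle.load(open(n+'.pkl','rb'));d=np.load(n+'_d.npy')
    ctr,zt,P=ana(d,c,c0)
    K,R,t=c;oo=-R.T@t
    deep=(zt-P[:,2])>.015
    a0=np.arctan2(P[:,1]-ctr[1],P[:,0]-ctr[0])
    for zl in (.002,.0045,.007):
        Q=P.copy(); Q[deep]=oo+(P[deep]-oo)*((zt-zl-oo[2])/(P[deep][:,2]-oo[2]))[:,None]
        r=np.hypot(*(Q[:,:2]-ctr).T); a=np.arctan2(Q[:,1]-ctr[1],Q[:,0]-ctr[0])
        s=(r>.0103)&(r<.0135)&(((zt-P[:,2])<.009)|((zt-P[:,2])>.02)); D=deep[s]; a=a[s]
        for lab,f in (('both',lambda m:abs((a-m+np.pi/2)%np.pi-np.pi/2)),('g1',lambda m:abs((a-m+np.pi)%(2*np.pi)-np.pi)),('g2',lambda m:abs((a-m)%(2*np.pi)-np.pi))):
            res=[((( f(m)<h)!=D)[f(m)<1.4].sum(),m,h) for m in np.arange(-.9,.9,.01) for h in np.arange(.2,.5,.01)]
            b=min(res)[0]; print(zl,lab,b,np.mean([x[1:] for x in res if x[0]<=b+1],axis=0).round(3))
fit(sys.argv[1],eval(sys.argv[2]))
E
python3 fit2.py f '[.554,.152]' | tail -9
python3 - <<'E'
from h import *
import pickle
c,o=pickle.load(open('f.pkl','rb'));d=np.load('f_d.npy')
P=np.array([px2w('wrist',(u,v),depth=d[v,u],c=c) for v in range(185,245) for u in range(210,300) if d[v,u]>0])
T=Rt(o).inv().apply(P-o['eef_pos'])
q=T[(T[:,2]<.037)&(T[:,2]>.032)]
A=np.c_[q[:,:2],np.ones(len(q))];s=np.linalg.lstsq(A,q[:,2],rcond=None)[0];print('plane',s)
h=cv2.convexHull((q[:,:2]*1e4).astype(np.float32))[:,0]/1e4
e=h[h[:,1]<-.002];A=np.c_[2*e,np.ones(len(e))];s=np.linalg.lstsq(A,(e**2).sum(1),rcond=None)[0];print('collar',s[:2],np.sqrt(s[2]+s[:2]@s[:2]),len(e))
E
```

```text
0.002 both 3 [0.36  0.325]
0.002 g1 0 [0.414 0.284]
0.002 g2 1 [0.342 0.312]
0.0045 both 3 [0.365 0.33 ]
0.0045 g1 0 [0.418 0.288]
0.0045 g2 1 [0.345 0.315]
0.007 both 3 [0.362 0.328]
0.007 g1 0 [0.416 0.286]
0.007 g2 1 [0.348 0.321]
plane [ 0.00352514 -0.00368669  0.03499931]
collar [ 0.00060132 -0.00119898] 0.01778996144819265 20
```

```bash
python3 -c "
from h import *
go([.5555,.1534,.15],2.05)"
```

```text
cm [ 0.47 -5.67  4.08] rot [-0.001  0.002 -0.483] from [0.6122 0.1486 0.1908] yaw 1.567 t 6.8 F [ 0.3 -0.4 -3.1] w 0.174 q7 0.9
```

```bash
python3 -m creep '[[[0.47,-5.67,1,0,0,-0.483,0],[0.47,-5.67,2,0,0,-0.483,0],[0.47,-5.67,4,0,0,-0.483,0],[0.47,-5.67,4,0,0,-0.483,0],[0.47,-5.67,4,0,0,-0.483,0]]]'
python3 -c "
from h import *
go([.5555,.1534,.15],2.05)
im,d=bot.read_camera('wrist'); cv2.imwrite('pics/g.png',im)
go([.5555,.1534,.15],2.05)"
```

```text
t: 7.42
eef_pos: [0.5559, 0.1554, 0.1519]
tool_rot: [0.0, 0.52, 0.854, 0.0]
contact_force: [0.5, -0.6, -1.7]
gripper_width: 0.175
cm [-0.16 -0.13  0.19] rot [ 0.     0.    -0.001] from [0.5559 0.1554 0.1519] yaw 2.049 t 7.425 F [ 0.5 -0.6 -1.7] w 0.175 q7 1.25
cm [-0.2  -0.16  0.21] rot [ 0.001  0.    -0.   ] from [0.556  0.1559 0.1521] yaw 2.05 t 7.475 F [-0.1  0.7 -2.6] w 0.173 q7 1.25
```

View pics/g.png

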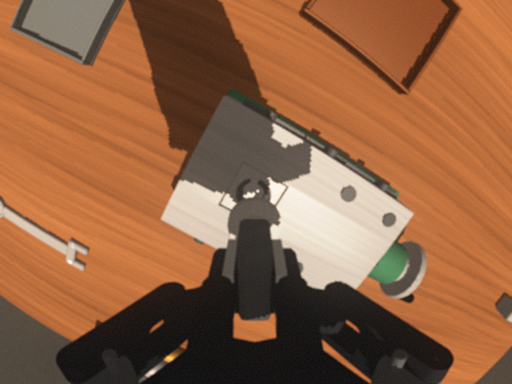

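```bash
python3 -m creep '[[[-0.2,-0.16,1,0,0,0,0],[-0.2,-0.16,2,0,0,0,0],[-0.2,-0.16,2.5,0,0,0,0],[-0.2,-0.16,2.5,0,0,0,0],[-0.2,-0.16,2.5,0,0,0,0],[-0.2,-0.16,2.5,0,0,0,0]]]'
python3 -c "
from h import *
go([.5555,.1534,.15],2.05)
im,d=bot.read_camera('side'); cv2.imwrite('pics/g2.png',cv2.resize(im[230:340,150:270],None,fx=5,fy=5,interpolation=cv2.INTER_CUBIC))
im,d=bot.read_camera('wrist'); cv2.imwrite('pics/g3.png',cv2.resize(im[140:240,190:320],None,fx=5,fy=5,interpolation=cv2.INTER_CUBIC))
go([.5555,.1534,.125],2.05)"
```

```text
t: 8.22
eef_pos: [0.555, 0.154, 0.1266]
tool_rot: [0.0, 0.518, 0.855, 0.0]
contact_force: [-0.3, -0.0, -2.5]
gripper_width: 0.175
cm [-0.08  0.02 -2.34] rot [0.001 0.    0.003] from [0.555  0.154  0.1266] yaw 2.053 t 8.225 F [-0.3 -0.  -2.5] w 0.175 q7 1.23
cm [-0.07  0.03  0.15] rot [0.    0.    0.003] from [0.5549 0.1539 0.1265] yaw 2.053 t 8.325 F [-0.3  0.5 -1.8] w 0.173 q7 1.23
```

View pics/g2.png

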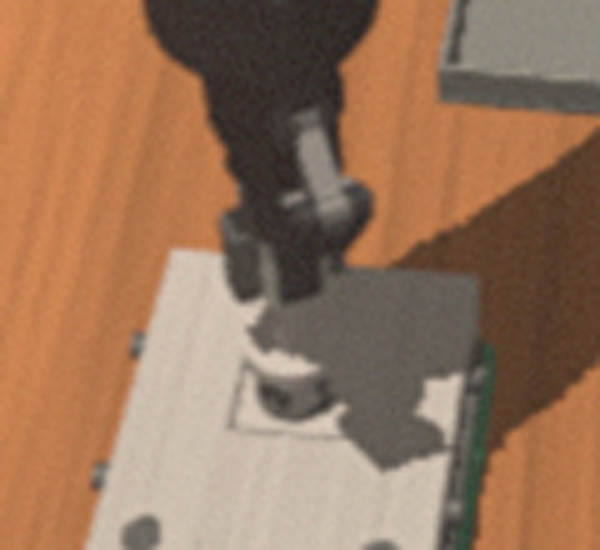

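View pics/g3.png

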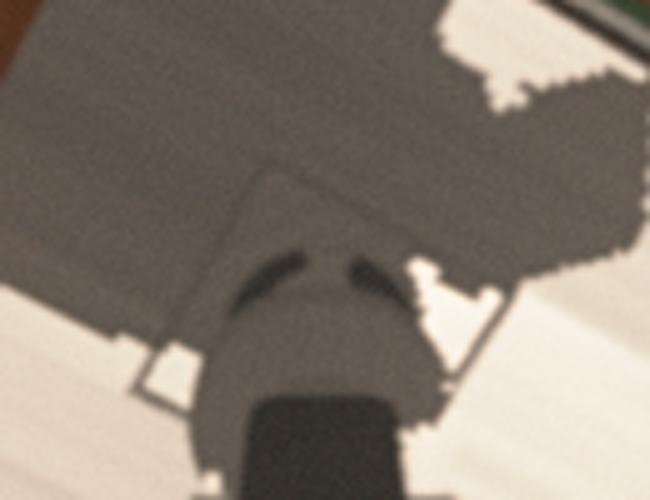

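```bash
python3 -m creep '[[[-0.07,0.03,0.4,0,0,0,0],[-0.07,0.03,0.8,0,0,0,0],[-0.07,0.03,1.1,0,0,0,0],[-0.07,0.03,1.1,0,0,0,0],[-0.07,0.03,1.1,0,0,0,0]]]'
python3 -c "
from h import *
go([.5555,.1534,.110],2.05)"
```

```text
t: 8.95
eef_pos: [0.5554, 0.1534, 0.1154]
tool_rot: [0.0, 0.518, 0.855, 0.0]
contact_force: [-0.1, 0.0, -2.6]
gripper_width: 0.177
cm [-0.    0.01  0.54] rot [0.    0.    0.003] from [0.5554 0.1534 0.1154] yaw 2.053 t 8.95 F [-0.1  0.  -2.6] w 0.177 q7 1.22
```

No contact so far; continue down gently.

```bash
python3 -m creep '[[[0,0,0.2,0,0,0,0],[0,0,0.3,0,0,0,0],[0,0,0.4,0,0,0,0],[0,0,0.4,0,0,0,0]]]'
python3 -m creep '[[[0,0,0.05,0,0,0,0],[0,0,0.1,0,0,0,0],[0,0,0.1,0,0,0,0]]]'
```

```text
t: 9.45
eef_pos: [0.5553, 0.1533, 0.1112]
tool_rot: [-0.0, 0.518, 0.855, -0.0]
contact_force: [-0.2, 0.2, -2.9]
gripper_width: 0.173
t: 9.82
eef_pos: [0.5554, 0.1533, 0.1103]
tool_rot: [-0.0, 0.518, 0.855, -0.0]
contact_force: [0.5, 0.0, -2.8]
gripper_width: 0.174
```

```bash
python3 -m creep '[[[0,0,0.05,0,0,0,0],[0,0,0.1,0,0,0,0],[0,0,0.1,0,0,0,0]]]'
python3 -m creep '[[[0,0,0.05,0,0,0,0],[0,0,0.1,0,0,0,0],[0,0,0.1,0,0,0,0]]]'
```

```text
t: 10.2
eef_pos: [0.5554, 0.1534, 0.1093]
tool_rot: [-0.0, 0.518, 0.855, 0.0]
contact_force: [-0.1, -0.2, -2.3]
gripper_width: 0.173
t: 10.58
eef_pos: [0.5554, 0.1535, 0.1084]
tool_rot: [-0.0, 0.518, 0.856, 0.0]
contact_force: [-0.6, 0.1, -1.2]
gripper_width: 0.176
```

```bash
python3 -m creep '[[[0,0,0.05,0,0,0,0],[0,0,0.1,0,0,0,0],[0,0,0.1,0,0,0,0]]]'
```

```text
t: 10.95
eef_pos: [0.5554, 0.1535, 0.1073]
tool_rot: [-0.0, 0.518, 0.856, 0.0]
contact_force: [-0.2, 0.7, -0.7]
gripper_width: 0.176
```

```bash
python3 -m creep '[[[0,0,0.05,0,0,0.02,0],[0,0,0.1,0,0,0.04,0],[0,0,0.1,0,0,0.04,0]]]'; python3 -m creep '[[[0,0,0.0,0,0,0.04,0],[0,0,0.0,0,0,0.08,0],[0,0,0,0,0,0.08,0]]]'
python3 -c "
from h import *
print(yaw(),bot.get_obs()['torque'])"
```

```text
t: 11.32
eef_pos: [0.5552, 0.1532, 0.1061]
tool_rot: [-0.0, 0.535, 0.845, -0.0]
contact_force: [0.4, 0.7, -2.4]
gripper_width: 0.172
t: 11.7
eef_pos: [0.5554, 0.1532, 0.1063]
tool_rot: [0.0, 0.569, 0.823, -0.0]
contact_force: [0.1, -0.3, -2.8]
gripper_width: 0.172
1.9321828648869586 [ 0.05043423 -0.04602908  0.02512186]
```

```bash
python3 -m creep '[[[0,0,0.1,0,0,0,0],[0,0,0.2,0,0,0,0],[0,0,0.2,0,0,0,0]]]'; python3 -m creep '[[[0,0,0.05,0,0,0,0],[0,0,0.1,0,0,0,0],[0,0,0.1,0,0,0,0]]]'
```

```text
t: 12.08
eef_pos: [0.5553, 0.1533, 0.1042]
tool_rot: [-0.0, 0.568, 0.823, -0.0]
contact_force: [-0.7, 0.5, -2.0]
gripper_width: 0.172
t: 12.45
eef_pos: [0.5553, 0.1533, 0.1032]
tool_rot: [-0.0, 0.568, 0.823, -0.0]
contact_force: [-0.3, -0.9, -2.5]
gripper_width: 0.171
```

```bash
python3 -m creep '[[[0,0,0.03,0,0,0.1,0],[0,0,0.05,0,0,0.2,0],[0,0,0.05,0,0,0.3,0],[0,0,0.05,0,0,0.4,0],[0,0,0.05,0,0,0.5,0],[0,0,0.05,0,0,0.6,0],[0,0,0.05,0,0,0.65,0],[0,0,0.05,0,0,0.65,0]]]'
python3 -c "
from h import *
print(yaw(),bot.get_obs()['torque'])"
```

```text
t: 13.45
eef_pos: [0.5554, 0.1536, 0.103]
tool_rot: [0.0, 0.801, 0.599, 0.0]
contact_force: [-0.6, 0.3, -1.9]
gripper_width: 0.174
1.283771729284609 [0.05530629 0.00856696 0.02650428]
```

```bash
python3 -m creep '[[[0,0,0,0,0,0.04,0],[0,0,0,0,0,0.08,0],[0,0,0,0,0,0.12,0],[0,0,0,0,0,0.14,0],[0,0,0,0,0,0.14,0]]]'
python3 -c "
from h import *
print(yaw(),bot.get_obs()['torque'])"
```

```text
t: 14.08
eef_pos: [0.5554, 0.1534, 0.103]
tool_rot: [0.0, 0.841, 0.541, -0.0]
contact_force: [-1.4, 0.6, 1.7]
gripper_width: 0.174
1.1428854019689696 [ 0.01494946  0.30761302 -0.03719474]
```

```bash
python3 -m creep '[[[0,0,0,0,0,0.02,0],[0,0,0,0,0,0.05,0],[0,0,0,0,0,0.05,0]]]'
python3 -c "
from h import *
print(yaw(),bot.get_obs()['torque'])"
python3 -m creep '[[[0,0,0,0,0,0.02,0],[0,0,0,0,0,0.04,0],[0,0,0,0,0,0.04,0]]]'
python3 -c "
from h import *
print(yaw(),bot.get_obs()['torque'])
im,d=bot.read_camera('side'); cv2.imwrite('pics/i.png',cv2.resize(im[230:340,150:270],None,fx=5,fy=5,interpolation=cv2.INTER_CUBIC))"
```

```text
t: 14.45
eef_pos: [0.5553, 0.1532, 0.1029]
tool_rot: [0.0, 0.855, 0.519, -0.0]
contact_force: [-2.3, -0.9, 3.7]
gripper_width: 0.172
1.0922941787482172 [-0.130474    0.55880414  0.02264768]
t: 14.82
eef_pos: [0.5553, 0.1532, 0.1029]
tool_rot: [0.0, 0.865, 0.502, -0.0]
contact_force: [-2.8, -0.7, 5.2]
gripper_width: 0.174
1.0521510111455332 [-0.25885501  0.72177624  0.08289509]
```

View pics/i.png

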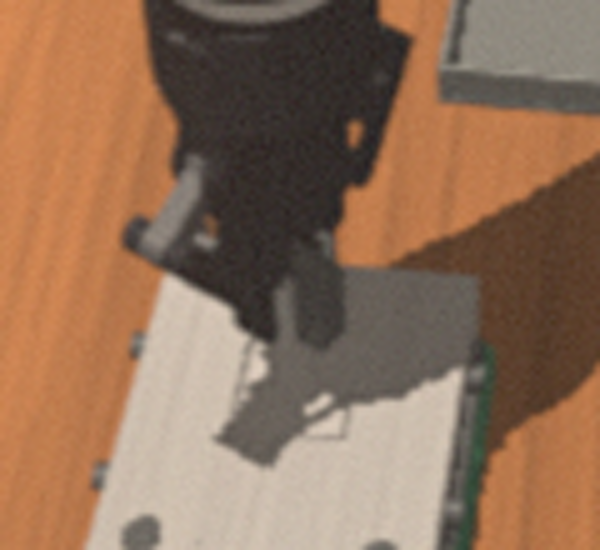

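```bash
python3 -m creep '[[[0.0,0,-0.03,0,0,0.02,0],[0,0,-0.05,0,0,0.04,0],[0,0,-0.05,0,0,0.04,0]]]'
python3 -c "
from h import *
print(yaw(),bot.get_obs()['torque'])"
```

```text
t: 15.25
eef_pos: [0.5552, 0.1532, 0.103]
tool_rot: [0.0, 0.875, 0.485, -0.0]
contact_force: [-2.1, -0.3, -1.4]
gripper_width: 0.174
1.012569951257333 [-0.12981174  0.32249784  0.24272194]
```

```bash
python3 -m creep '[[[0,0,-0.1,0,0,0,0],[0,0,-0.2,0,0,0,0],[0,0,-0.3,0,0,0,0],[0,0,-0.4,0,0,0,0],[0,0,-0.5,0,0,0,0],[0,0,-0.6,0,0,0,0]]]'
python3 -c "
from h import *
print(yaw(),bot.get_obs()['torque'])"
```

```text
t: 16.0
eef_pos: [0.555, 0.1531, 0.1091]
tool_rot: [-0.0, 0.874, 0.485, -0.0]
contact_force: [-0.4, -0.0, -14.3]
gripper_width: 0.17
1.0128455301006423 [-0.02957298  0.02123013  0.04897912]
```

```bash
python3 -m creep '[[[0,0,-0.2,0,0,0,0],[0,0,-0.5,0,0,0,0],[0,0,-0.8,0,0,0,0],[0,0,-1.1,0,0,0,0],[0,0,-1.4,0,0,0,0],[0,0,-1.7,0,0,0,0],[0,0,-2,0,0,0,0],[0,0,-2.3,0,0,0,0],[0,0,-2.6,0,0,0,0],[0,0,-2.8,0,0,0,0]]]'
python3 -m creep '[[[0,0,-0.3,0,0,0,0],[0,0,-0.6,0,0,0,0],[0,0,-1,0,0,0,0],[0,0,-1.4,0,0,0,0],[0,0,-1.8,0,0,0,0],[0,0,-2.2,0,0,0,0],[0,0,-2.6,0,0,0,0],[0,0,-2.8,0,0,0,0],[0,0,-2.8,0,0,0,0],[0,0,-2.8,0,0,0,0]]]'
python3 -c "
from h import *
im,d=bot.read_camera('side'); cv2.imwrite('pics/j.png',im)
go([.5555,.1534,.1],1.01)"
```

```text
t: 17.25
eef_pos: [0.5557, 0.1536, 0.1377]
tool_rot: [-0.0, 0.874, 0.485, 0.0]
contact_force: [-0.2, 0.4, -8.8]
gripper_width: 0.174
t: 18.5
eef_pos: [0.5553, 0.1533, 0.1652]
tool_rot: [0.0, 0.874, 0.485, -0.0]
contact_force: [-0.6, 0.1, -7.2]
gripper_width: 0.178
cm [0.02 0.02 6.51] rot [-0.     0.     0.003] from [0.5553 0.1533 0.1651] yaw 1.013 t 18.55 F [ 0.8  0.3 -7.3] w 0.178 q7 0.36
```

View pics/j.png

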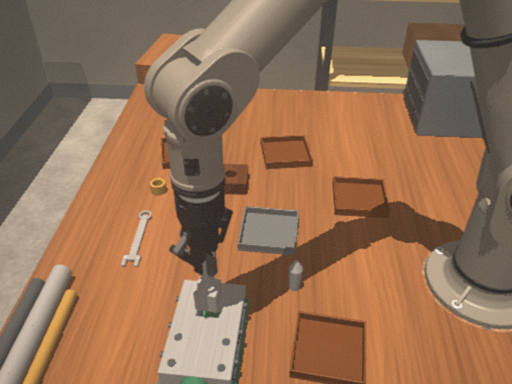

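```bash
python3 -m creep '[[[0,0,-1,0,0,0,0],[0,0,-2.5,0,0,0,0],[0,0,-3.5,0,0,0,0],[0,0,-3.5,0,0,0,0]]]'
python3 -c "
from h import *
go([.453,-.118,.165],1.01)"
```

```text
t: 19.05
eef_pos: [0.5562, 0.1537, 0.2018]
tool_rot: [0.0, 0.874, 0.485, 0.001]
contact_force: [-0.7, -0.6, -5.8]
gripper_width: 0.178
cm [-28.52   5.62   3.64] rot [ 0.002 -0.002  0.003] from [0.5562 0.1537 0.2018] yaw 1.013 t 19.05 F [-0.7 -0.6 -5.8] w 0.178 q7 0.39
```

```bash
python3 -m creep '[[[-3,0.6,0,0,0,0,0],[-7,1.4,0,0,0,0,0],[-11,2.2,0,0,0,0,0],[-15,3,0,0,0,0,0],[-19,3.8,0,0,0,0,0],[-23,4.6,0,0,0,0,0],[-26,5.2,0,0,0,0,0],[-28,5.5,0,0,0,0,0],[-28.5,5.6,0,0,0,0,0],[-28.5,5.6,0,0,0,0,0]]]'
python3 -c "
from h import *
im,d=bot.read_camera('side'); cv2.imwrite('pics/k.png',im)
im,d=bot.read_camera('wrist'); cv2.imwrite('pics/k2.png',im)
go([.453,-.118,.115],1.01)
print(bot.get_obs()['q'].round(2))"
```

```text
t: 20.3
eef_pos: [0.4522, -0.1176, 0.2003]
tool_rot: [-0.0, 0.874, 0.485, 0.0]
contact_force: [-0.1, 0.6, -6.7]
gripper_width: 0.176
cm [-0.08  0.09  8.54] rot [ 0.    -0.001  0.005] from [ 0.4526 -0.1169  0.2004] yaw 1.015 t 20.4 F [-0.1 -0.5 -6.5] w 0.175 q7 1.0
[ 0.62  0.22 -0.56  2.04  0.14  0.92  1.  ]
```

View pics/k.png

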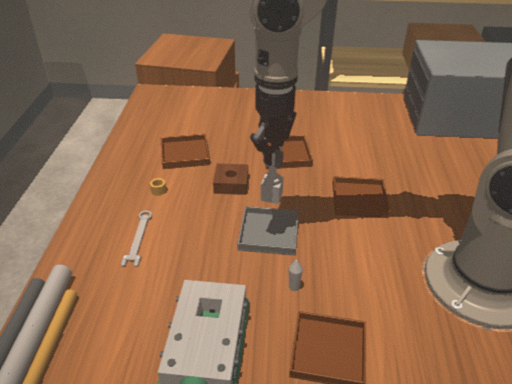

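View pics/k2.png

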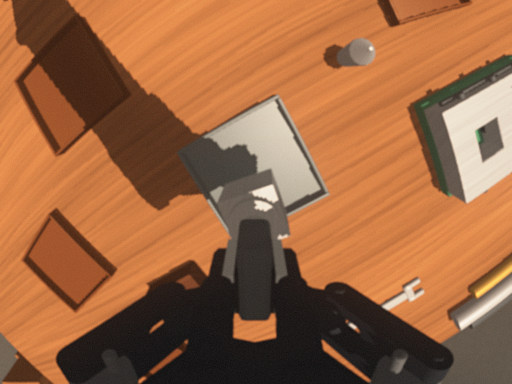

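```bash
python3 -c "
from h import *
a=px2w('wrist',(326,190),z=.022);b=px2w('wrist',(180,152),z=.022);print(a,b,(a+b)/2,np.hypot(*(a-b)[:2]))
go([.453,-.118,.115],1.01)"
```

```text
[ 0.51528824 -0.05717648  0.022     ] [ 0.38952157 -0.17479724  0.022     ] [ 0.45240491 -0.11598686  0.022     ] 0.17219726742962077
cm [-0.08  0.09  8.54] rot [ 0.    -0.001  0.005] from [ 0.4526 -0.1169  0.2004] yaw 1.015 t 20.4 F [-0.1 -0.5 -6.5] w 0.175 q7 1.0
```

```bash
python3 -m creep '[[[0,0,2,0,0,0,0],[0,0,4,0,0,0,0],[0,0,6,0,0,0,0],[0,0,8,0,0,0,0],[0,0,9,0,0,0,0],[0,0,9.5,0,0,0,0],[0,0,9.8,0,0,0,0],[0,0,10,0,0,0,0],[0,0,10,0,0,0,0]]]'
python3 -m creep '[[[0,0,0.1,0,0,0,0],[0,0,0.2,0,0,0,0],[0,0,0.3,0,0,0,0],[0,0,0.4,0,0,0,0],[0,0,0.5,0,0,0,0],[0,0,0.6,0,0,0,0],[0,0,0.6,0,0,0,0]]]'
```

```text
t: 21.52
eef_pos: [0.4522, -0.1181, 0.1005]
tool_rot: [0.0, 0.874, 0.485, 0.0]
contact_force: [0.1, -0.4, -6.9]
gripper_width: 0.176
t: 22.4
eef_pos: [0.4519, -0.1181, 0.0942]
tool_rot: [-0.0, 0.874, 0.485, -0.0]
contact_force: [-0.0, 0.5, -6.7]
gripper_width: 0.176
```

```bash
python3 -m creep '[[[0,0,0.05,0,0,0,0],[0,0,0.1,0,0,0,0],[0,0,0.15,0,0,0,0],[0,0,0.15,0,0,0,0]]]'
python3 -m creep '[[[0,0,0.05,0,0,0,0],[0,0,0.1,0,0,0,0],[0,0,0.1,0,0,0,0]]]'
python3 -m creep '[[[0,0,0.05,0,0,0,0],[0,0,0.1,0,0,0,0],[0,0,0.1,0,0,0,0]]]'
```

```text
t: 22.9
eef_pos: [0.4524, -0.1182, 0.0931]
tool_rot: [0.0, 0.874, 0.485, 0.0]
contact_force: [0.5, 0.2, -2.5]
gripper_width: 0.174
t: 23.28
eef_pos: [0.4521, -0.1181, 0.0918]
tool_rot: [0.0, 0.874, 0.485, 0.0]
contact_force: [-0.7, 0.3, -2.9]
gripper_width: 0.173
t: 23.65
eef_pos: [0.4521, -0.1181, 0.0909]
tool_rot: [0.0, 0.874, 0.485, 0.0]
contact_force: [-0.2, -0.9, -0.8]
gripper_width: 0.172
```

```bash
python3 -m creep '[[[0,0,0.03,0,0,0,0],[0,0,0.03,0,0,0,0.25],[0,0,0.03,0,0,0,0.5],[0,0,0.03,0,0,0,1],[0,0,0.03,0,0,0,1],[0,0,0.03,0,0,0,1],[0,0,0.03,0,0,0,1],[0,0,0.03,0,0,0,1]]]' 20
python3 -c "
from h import *
im,d=bot.read_camera('side'); cv2.imwrite('pics/l.png',cv2.resize(im[150:270,200:320],None,fx=5,fy=5,interpolation=cv2.INTER_CUBIC))
im,d=bot.read_camera('wrist'); cv2.imwrite('pics/l2.png',im)
"
```

```text
t: 24.65
eef_pos: [0.452, -0.1181, 0.0905]
tool_rot: [0.0, 0.874, 0.485, 0.0]
contact_force: [0.1, -0.6, -0.4]
gripper_width: 1.003
```

View pics/l.png

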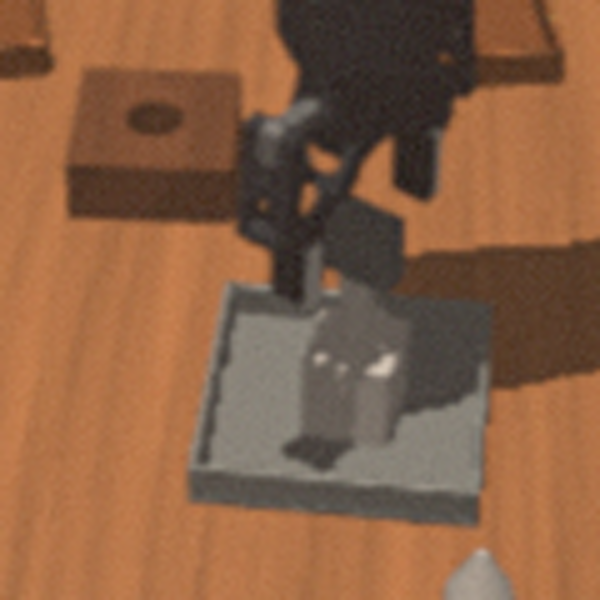

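View pics/l2.png

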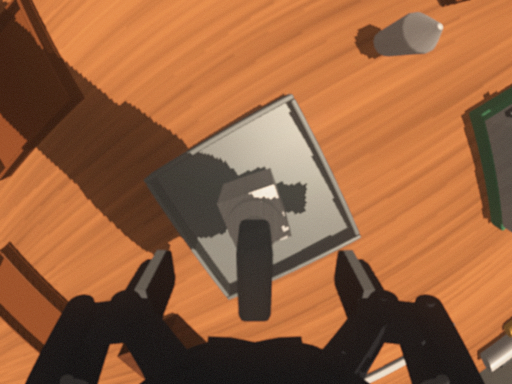

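The plug and puller stand in the grey tray and the fingers are open and clear of the tab. Retreat straight up.

```bash
python3 -m creep '[[[0,0,-1,0,0,0,1],[0,0,-3,0,0,0,1],[0,0,-6,0,0,0,1],[0,0,-10,0,0,0,1],[0,0,-14,0,0,0,1],[0,0,-17,0,0,0,1],[0,0,-17,0,0,0,1],[0,0,-17,0,0,0,1]]]'
python3 - <<'E'
from h import *
im,d=bot.read_camera('side'); cv2.imwrite('pics/m.png',cv2.resize(im[130:290,110:330],None,fx=3.4,fy=3.4,interpolation=cv2.INTER_CUBIC))
c=cal('wrist'); im,d=bot.read_camera('wrist'); cv2.imwrite('pics/m2.png',im)
for l in ['dead_centre','spanner','bush']: print(l,[(round(float(r['p']),2),np.round(r['xy']).tolist()) for r in bot.find_in('side',l)][:2])
P=np.array([px2w('wrist',(u,v),depth=d[v,u],c=c) for v in range(60,350) for u in range(130,380) if d[v,u]>0])
s=P[(abs(P[:,0]-.4525)<.07)&(abs(P[:,1]+.116)<.07)]
q=s[(s[:,2]>.085)&(s[:,2]<.12)];tp=q[q[:,2]>np.percentile(q[:,2],95)-.004];print('tab top z',np.median(tp[:,2]),cv2.minAreaRect((tp[:,:2]*1000).astype(np.float32)))
g=s[(s[:,2]>.045)&(s[:,2]<.053)];print('plug top',np.median(g[:,2]),cv2.minAreaRect((g[:,:2]*1000).astype(np.float32)))
A=np.c_[g[:,:2]-g[:,:2].mean(0),np.ones(len(g))];print('plane',np.linalg.lstsq(A,g[:,2],rcond=None)[0])
E
```

```text
t: 25.75
eef_pos: [0.4516, -0.1181, 0.2603]
tool_rot: [-0.0, 0.874, 0.485, -0.0]
contact_force: [-0.6, 0.4, -0.6]
gripper_width: 1.001
dead_centre [(0.75, [295.0, 275.0])]
spanner [(0.74, [138.0, 243.0])]
bush [(0.63, [158.0, 187.0]), (0.29, [272.0, 202.0])]
tab top z 0.11793639738562495 ((434.6129455566406, -106.25532531738281), (15.694787979125977, 2.8743739128112793), 54.582462310791016)
plug top 0.04888783336827826 ((450.5252990722656, -116.01106262207031), (40.371543884277344, 40.82062911987305), 77.5072021484375)
plane [0.00372666 0.00403288 0.04887193]
```

View pics/m.png

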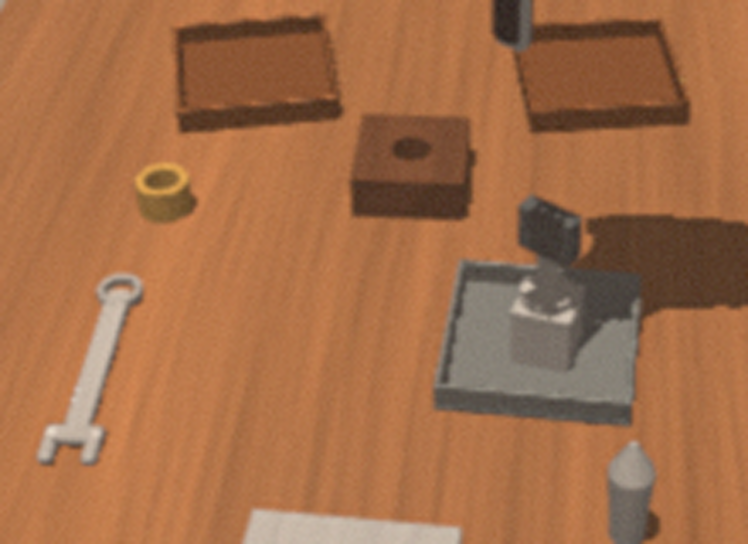

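View pics/m2.png

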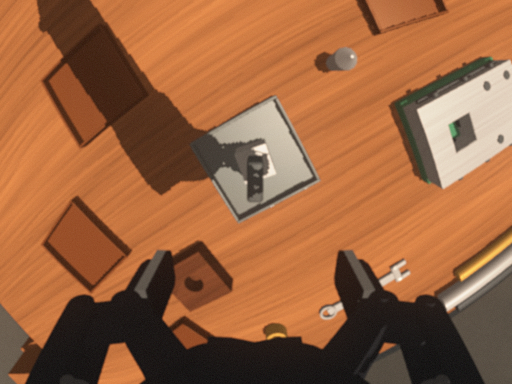

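Run:
```python
from h import *
c=cal('wrist'); im,d=bot.read_camera('wrist')
P=np.array([px2w('wrist',(u,v),depth=d[v,u],c=c) for v in range(60,350) for u in range(130,380) if d[v,u]>0])
s=P[(abs(P[:,0]-.4525)<.07)&(abs(P[:,1]+.116)<.07)]
q=s[(s[:,2]>.119)&(s[:,2]<.14)];print('tab top',np.median(q[:,2]),len(q),cv2.minAreaRect((q[:,:2]*1000).astype(np.float32)))
A=np.c_[q[:,:2]-q[:,:2].mean(0),np.ones(len(q))];print('plane',np.linalg.lstsq(A,q[:,2],rcond=None)[0])
```

```text
tab top 0.12460615427753291 651 ((450.829345703125, -116.78538513183594), (15.042779922485352, 41.14020919799805), 58.1205940246582)
plane [0.02064694 0.00579594 0.12448467]
```

```bash
python3 -c "
from station import bot
print(bot.hand_in())"
```

```text
the job is handed in; nothing more can be done
None
```

I screwed the puller into the plug, drew the plug straight up out of the bore, and stood it in the grey tray with the puller left in it. I handed the job in at about 26 s, and no verdict came back.

**Screwing and drawing:** The pin dropped near a measured gap angle of 0.37 rad. I then turned clockwise to the stop. The wrist force readings stayed under about 10 N while turning and about 14 N while drawing.

**Placing:** I lowered the plug until the wrist force showed it resting on the floor, then opened the fingers and withdrew upwards.

**Last checks (wrist camera depth):**
- **Plug:** its top is level at z = 0.049 m, and its centre is about 2 mm from the tray's centre.
- **Puller:** the tab top is at z = 0.1246 m, which puts the puller's origin about 25 mm above the plug's. Its axis is about 1 mm from the plug's, and it tilts about 0.02 rad.
- **Bystanders:** in the side view, the dead centre, spanner and bush are within about 3 px of their starting positions.

No final check failed. A first reading of the tab's height came out low because I had cut the height range too tight; the repeat measurement is the one given above.

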